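Level measure of capacitors at the repair bench

ROBOT

A 7-joint arm with a two-finger parallel gripper is mounted at the origin on the work surface. World frame = base frame: x ahead of the robot, y to its left, z up, the work surface at z = 0. Lengths are in m, angles in rad, forces in N, time in s.
With the tool pointing down it reaches from about 0.425 to 0.875 m from the base axis. Payload 9.9 kg.
Tool frame: the origin (TCP) lies at the very end of the fingers, on their centre line; the grasp point (between the pads) lies 19 mm behind it (arm.grip_point_offset is the distance from the TCP to the grasp point, in m); z points along the fingers, y is the direction in which the jaws open and shut (so a half turn about z gives the same grasp; the last joint's range is limited). The gripper opens to 85 mm and grips with 20 to 120 N. Pads are 22 mm wide; open, the fingers measure 114 mm over their backs; the gripper's body (76 mm by 85 mm) begins 54 mm behind the grasp point. The pads swing forward as they close: fully open they stand 13 mm farther back than shut.
Start: joints at [1.151, 0.576, 0.025, 1.437, -0.015, 1.129, -0.057], TCP at [0.222, -0.637, 0.231] pointing down, gripper open.
Joint ranges: [-2.76, 2.76], [-0.34, 2.15], [-1.52, 1.57], [0.19, 2.46], [-1.09, 4.23], [0.17, 1.99], [-2.82, 2.82]. Speed limits (rad/s): [2.22, 2.22, 3.01, 3.01, 3.14, 3.14, 3.14].

INTERFACE

Orientations are given as a rotation vector (axis times angle).
In Python, from workcell import arm gives the robot as it stands. The module is installed in compiled form; this text tells all that it offers.
- The arm moves only by the tool jog_arm, never from a script. Its argument "increments" is a list of rows, each an object of numbers: "tx", "ty", "tz": the shift along the tool's x, y, z each as a share of 100 mm, from -1 to 1; "spin": the turn about the tool's z as a share of 60 degrees, from -1 to 1. In form: [{"tx": .., "ty": .., "tz": .., "spin": ..}, ...]. A call has 1 to 10 rows; each row is the pose to reach, as a shift and turn from the pose commanded when the call began, along the tool's axes at that moment; what a row does not reach only later rows make up. A row lasts 1/10 s, in which the tool goes at most 50 mm and 8.59 degrees, less where a joint would pass 70% of its speed; a pose out of reach is approached as far as the arm can. A call with a number of a shift or a turn outside -1 to 1 is refused whole. A call with a gripper value outside its range is refused whole. "jaw" is the opening, from 0 (shut) to 1 (fully open), set as the call begins (left out, the last holds). The fingers move at their own pace and stop on an object; "newtons" is the grip in N (left out, the last holds). Time passes only in rows, so rows that repeat a pose let the fingers close. It gives the time, the measured TCP pose, the force and the opening at its end, in the units of the state.
- arm.get_state(): the state, without advancing time (a new reading comes with each control period).
- arm.grab_frame(name): name is "side" or "top"; returns the picture (384x512x3 uint8, red, green, blue); there is no depth.
- arm.camera_model(name): a dict with "fx", "fy", "cx", "cy" (pixels), "R" (3x3) and "t" (3): a world point X has camera coordinates R X + t. Camera axes: x right, y down, z forward; pixel columns grow to the right and rows downward; lengths in m; the calibration is good to about 2 mm. A picture is of the moment at which its call begins. camera_model takes no time and is no camera call.
- arm.job_done(): hands the job in, once; it reports no verdict.
The state is a dict: "t": time; "joint_pos": joint angles; "qvel": joint speeds; "joint_efforts": joint torques, N m; "eef_pos": TCP position; "ee_rot": TCP orientation; "contact_force": force on the tool from outside, world axes, zero at the start; "torque": the same for the moment, N m; "opening": finger opening in m.
Only numpy, scipy, OpenCV 4.12 (cv2) and the standard library are available. Lean on these libraries where they do the work, as an engineer would, in place of code of your own. Each camera call takes 0.05 s, during which the arm holds its last target.

TASK

Take the flat, open-fronted scoop and scoop the heap of capacitors out of the long blue bin that has the steel strike bar over its left side. Strike off the excess by passing the heaped scoop leftward between the bin's low left wall and the bar, so that only a level layer of three capacitors stays in the scoop and the two struck off drop back into the bin. Then set the scoop with its three capacitors down flat on the square plate of the bench scale and let go.

Things in the scene. Friction and masses are not known exactly. Their poses are not given: they have to be found in the camera images.
- scoop_grip (a point): Scoop's upright black grip plate: 12 mm thick (x), 36 wide, 105 high; this point is 82 mm above the scoop's underside. x points out of the mouth, z up. Along x from here: pan inside 25 to 103 mm, front tip 115. Pan 70 mm wide, 64 inside, side walls 13 high; one layer of capacitors reaches 27 above the underside. About 0.16 kg. A round cup measure with a like grip stands nearby: not wanted.
- scoop_pan (a point): Middle of the scoop's pan, 64 mm ahead of scoop_grip along x and 14.5 mm above the underside: the height of the centres of the capacitors in the level layer. The aluminium pan is open at the front, where a ramped lip 12 mm long and 3.5 mm high lets cylinders roll in and keeps them from rolling out. It holds three side by side; more lie on top of them.
- bin: Fixed blue bin; origin at bench height; x along it away from the robot, y left. Inside: floor z 4 mm, x -150 to 100, y +-52; walls: left 34 high, near and right 45, far 60. Smooth black buffer on the far wall: face x 86, from z 13 up. Push the scoop slowly along the floor: its lip enters the gap under the buffer, its tip to x 90-98, and caps roll in; draw back 25 mm, then lift. Heap x 8 to 85.
- bar_end (a point): Free near end of the bin's steel strike bar, mid-thickness, at its lower edge, 85 mm above the bench. At bin x -12, y 50 mm; the bar runs 147 mm along +x of the bin to a post, 4 mm thick, 14 high. Scoop underside 38 to 54 mm above the bench and grip at bin x -55 to -38 mm: moving left, pan goes under, grip passes this end, caps on top are pushed off into the bin.
- scale: Bench scale, fixed; origin at bench height under its middle. Square steel weighing plate 150 by 150 mm, centred at x = +5 mm, y = 0, its top 40 mm above the bench; display on its -x side, toward the robot. Turned by up to 0.3 rad.
- cap1_center (a point): Centre of an electrolytic capacitor: plain cylinder 25 mm in diameter, 45 mm long (its axis is this point's y), dark sleeve, 35 g. One of the three in the bottom row of the heap at the bin's far end, all lying across the bin.
- cap2_center (a point): Centre of an electrolytic capacitor: plain cylinder 25 mm in diameter, 45 mm long (its axis is this point's y), dark sleeve, 35 g. One of the three in the bottom row of the heap at the bin's far end, all lying across the bin.
- cap3_center (a point): Centre of an electrolytic capacitor: plain cylinder 25 mm in diameter, 45 mm long (its axis is this point's y), dark sleeve, 35 g. One of the three in the bottom row of the heap at the bin's far end, all lying across the bin.
- cap4_center (a point): Centre of an electrolytic capacitor: plain cylinder 25 mm in diameter, 45 mm long (its axis is this point's y), dark sleeve, 35 g. One of the two lying on top in the hollows of the bottom row.
- cap5_center (a point): Centre of an electrolytic capacitor: plain cylinder 25 mm in diameter, 45 mm long (its axis is this point's y), dark sleeve, 35 g. One of the two lying on top in the hollows of the bottom row.
There are look-alikes about, which are no part of the job. What is shaped like the part that bears cap5_center but pink is not meant. Leave any pink look-alike of the part that bears cap4_center alone.

How it is judged:
On the way, in this order (a step that is already met when the one before it is completed fails the run):
1. the scoop is raised clear of the bin's floor with a heap of at least four capacitors in it (z of scoop_grip in the frame of bin above 0.104 m and (distance between each of cap1_center, cap2_center, cap3_center, cap4_center and scoop_pan below 0.048 m or distance between each of cap1_center, cap2_center, cap3_center, cap5_center and scoop_pan below 0.048 m or distance between each of cap1_center, cap2_center, cap4_center, cap5_center and scoop_pan below 0.048 m or distance between each of cap1_center, cap3_center, cap4_center, cap5_center and scoop_pan below 0.048 m or distance between each of cap2_center, cap3_center, cap4_center, cap5_center and scoop_pan below 0.048 m)), for 0.2 s.
2. a capacitor lying on top of the layer in the raised scoop is struck by the strike bar (z of scoop_grip in the frame of bin above 0.104 m and ((contact force between cap1 and bin above 0.1 N and distance between cap1_center and scoop_pan below 0.048 m and z of cap1_center in the frame of scoop_pan above 0.01 m and z of cap1_center in the frame of bin above 0.07 m) or (contact force between cap2 and bin above 0.1 N and distance between cap2_center and scoop_pan below 0.048 m and z of cap2_center in the frame of scoop_pan above 0.01 m and z of cap2_center in the frame of bin above 0.07 m) or (contact force between cap3 and bin above 0.1 N and distance between cap3_center and scoop_pan below 0.048 m and z of cap3_center in the frame of scoop_pan above 0.01 m and z of cap3_center in the frame of bin above 0.07 m) or (contact force between cap4 and bin above 0.1 N and distance between cap4_center and scoop_pan below 0.048 m and z of cap4_center in the frame of scoop_pan above 0.01 m and z of cap4_center in the frame of bin above 0.07 m) or (contact force between cap5 and bin above 0.1 N and distance between cap5_center and scoop_pan below 0.048 m and z of cap5_center in the frame of scoop_pan above 0.01 m and z of cap5_center in the frame of bin above 0.07 m))), for 0.02 s.
At the end, for the whole second after the job is handed in: The scoop stands flat (within about 8 degrees) on the scale's plate, the middle of its pan within 65 mm of the scale's middle, at rest; exactly three capacitors lie in its pan in a single layer, and the other two lie in the bin (z of scoop_grip in the frame of scale between 0.116 and 0.13 m and horizontal distance between scoop_pan and scale below 0.065 m and angle between scoop_grip's own z axis and vertical below 0.15 rad and ((distance between cap1_center and scoop_pan below 0.048 m and z of cap1_center in the frame of scoop_pan below 0.01 m) or (x of cap1_center in the frame of bin between -0.151 and 0.101 m and y of cap1_center in the frame of bin between -0.053 and 0.053 m and z of cap1_center in the frame of bin between 0 and 0.05 m)) and ((distance between cap2_center and scoop_pan below 0.048 m and z of cap2_center in the frame of scoop_pan below 0.01 m) or (x of cap2_center in the frame of bin between -0.151 and 0.101 m and y of cap2_center in the frame of bin between -0.053 and 0.053 m and z of cap2_center in the frame of bin between 0 and 0.05 m)) and ((distance between cap3_center and scoop_pan below 0.048 m and z of cap3_center in the frame of scoop_pan below 0.01 m) or (x of cap3_center in the frame of bin between -0.151 and 0.101 m and y of cap3_center in the frame of bin between -0.053 and 0.053 m and z of cap3_center in the frame of bin between 0 and 0.05 m)) and ((distance between cap4_center and scoop_pan below 0.048 m and z of cap4_center in the frame of scoop_pan below 0.01 m) or (x of cap4_center in the frame of bin between -0.151 and 0.101 m and y of cap4_center in the frame of bin between -0.053 and 0.053 m and z of cap4_center in the frame of bin between 0 and 0.05 m)) and ((distance between cap5_center and scoop_pan below 0.048 m and z of cap5_center in the frame of scoop_pan below 0.01 m) or (x of cap5_center in the frame of bin between -0.151 and 0.101 m and y of cap5_center in the frame of bin between -0.053 and 0.053 m and z of cap5_center in the frame of bin between 0 and 0.05 m)) and ((z of each of cap1_center, cap2_center, cap3_center in the frame of scale above 0.048 m and z of each of cap4_center, cap5_center in the frame of scale below 0.048 m) or (z of each of cap1_center, cap2_center, cap4_center in the frame of scale above 0.048 m and z of each of cap3_center, cap5_center in the frame of scale below 0.048 m) or (z of each of cap1_center, cap2_center, cap5_center in the frame of scale above 0.048 m and z of each of cap3_center, cap4_center in the frame of scale below 0.048 m) or (z of each of cap1_center, cap3_center, cap4_center in the frame of scale above 0.048 m and z of each of cap2_center, cap5_center in the frame of scale below 0.048 m) or (z of each of cap1_center, cap3_center, cap5_center in the frame of scale above 0.048 m and z of each of cap2_center, cap4_center in the frame of scale below 0.048 m) or (z of each of cap1_center, cap4_center, cap5_center in the frame of scale above 0.048 m and z of each of cap2_center, cap3_center in the frame of scale below 0.048 m) or (z of each of cap1_center, cap5_center in the frame of scale below 0.048 m and z of each of cap2_center, cap3_center, cap4_center in the frame of scale above 0.048 m) or (z of each of cap1_center, cap4_center in the frame of scale below 0.048 m and z of each of cap2_center, cap3_center, cap5_center in the frame of scale above 0.048 m) or (z of each of cap1_center, cap3_center in the frame of scale below 0.048 m and z of each of cap2_center, cap4_center, cap5_center in the frame of scale above 0.048 m) or (z of each of cap1_center, cap2_center in the frame of scale below 0.048 m and z of each of cap3_center, cap4_center, cap5_center in the frame of scale above 0.048 m)) and linear speed of scoop below 0.02 m/s); the robot touches nothing.
It also fails if it takes over 54 s, if anything falls off the work surface, if the arm or the gripper's body presses on something with over 40 N, if the wrist force passes 120 N, or if a joint passes its speed limit or range.

## Working session

There is one attempt and no reset: what is moved stays moved. The work goes in short steps, Python scripts to look and compute and a tool call to move; the robot and the scene stay as the last step left them, time stands still between calls to the robot, and variables do not carry over. Pictures are saved under pics/ and viewed, and the job is handed in when it is done.

Besides the shell and the picture viewer there is one more tool, called after ">>>" as name(argument=value, ...) on one line, values as JSON. jog_arm: Moves the arm, as the interface text tells. Its arguments: {"type":"object","properties":{"increments":{"type":"array","items":{"type":"object","properties":{"tx":{"type":"number","minimum":-1,"maximum":1},"ty":{"type":"number","minimum":-1,"maximum":1},"tz":{"type":"number","minimum":-1,"maximum":1},"spin":{"type":"number","minimum":-1,"maximum":1}}}},"jaw":{"type":"number"},"newtons":{"type":"number"}},"required":["increments"]}

```bash
mkdir -p pics
python3 - <<'E'
from workcell import arm
import cv2,json
s=arm.get_state();print(s)
for n in("side","top"):
    f=arm.grab_frame(n);cv2.imwrite(f"pics/{n}0.png",cv2.resize(f[:,:,::-1],(800,600),interpolation=cv2.INTER_CUBIC));cv2.imwrite(f"pics/{n}0_raw.png",f[:,:,::-1])
    print(n,arm.camera_model(n))
E
```

```text
{'t': 0.0, 'joint_pos': array([ 1.15121489,  0.57652541,  0.02482602,  1.43790644, -0.01499903,
        1.12899802, -0.05646203]), 'qvel': array([-0.00034172, -0.00108652,  0.00025448,  0.00119846,  0.00022266,
       -0.0019621 ,  0.00138143]), 'joint_efforts': array([-9.12176329e-04, -7.65756440e+01,  2.25009821e+00, -2.85969400e+01,
        1.52497133e-02,  1.26706550e-02,  1.56950165e-05]), 'eef_pos': array([ 0.22228337, -0.63687118,  0.23044731]), 'ee_rot': array([-3.09580469e+00, -5.24835669e-01,  5.52738887e-04]), 'contact_force': array([0.35120181, 0.6285479 , 0.0313799 ]), 'torque': array([-0.01526297,  0.0238188 ,  0.05821428]), 'opening': 0.08519638876048062}
side {'fx': 359.0124922638577, 'fy': 359.0124922638577, 'cx': 262.96521747538753, 'cy': 192.31387341683373, 'R': array([[ 0.987351  , -0.15840139, -0.00685618],
       [-0.11101581, -0.65981871, -0.74317882],
       [ 0.11319672,  0.73453949, -0.66905772]]), 't': array([-0.5773431 ,  0.09306745,  0.93103149])}
top {'fx': 446.57509770757673, 'fy': 446.57509770757673, 'cx': 256.8832625598995, 'cy': 185.79308002994514, 'R': array([[-0.01492484, -0.99982804,  0.01100642],
       [-0.9933178 ,  0.01356598, -0.11461112],
       [ 0.1144421 , -0.01264343, -0.99334946]]), 't': array([-0.04973515,  0.57980964,  1.23041941])}
```

View pics/side0.png

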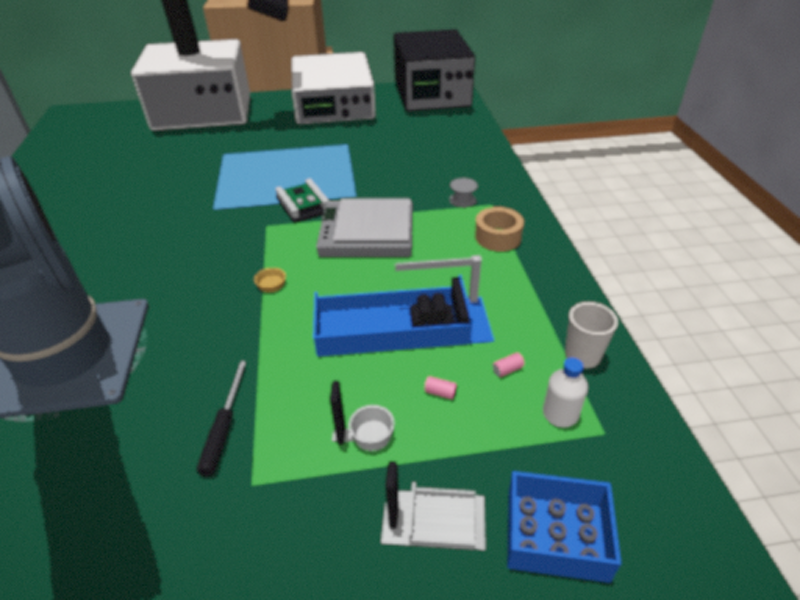

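View pics/top0.png

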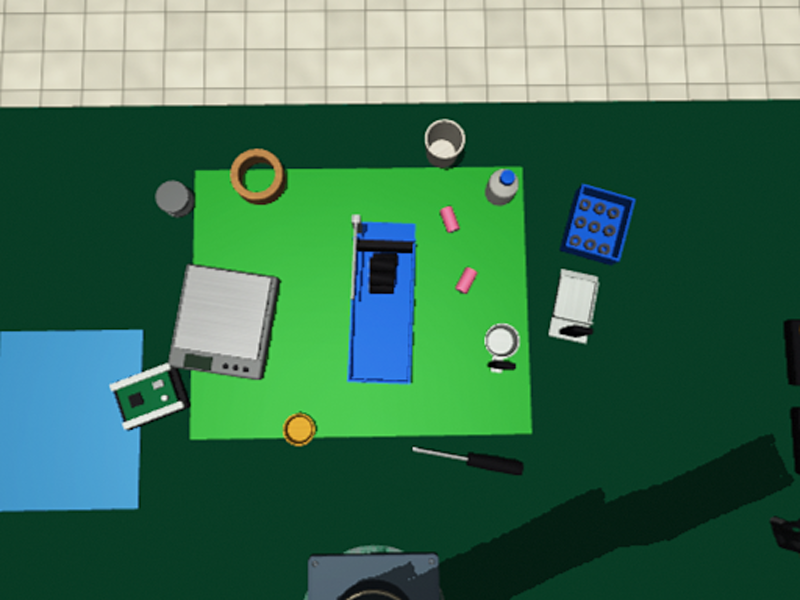

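The flat open scoop is at side (437,515) and top (575,305). The look-alikes are the round cup measure at side (370,428)/top (502,342), the ring box at top (600,222), and the pink cylinders at top (450,218) and (466,280). The target bin is at top (382,302), with the bar on its left and the dark caps at (383,272). Next I'll check close crops.

Run:
```python
import cv2,numpy as np
t=cv2.imread("pics/top0_raw.png");s=cv2.imread("pics/side0_raw.png")
def crop(im,x0,y0,w,h,k,name):
    c=cv2.resize(im[y0:y0+h,x0:x0+w],None,fx=k,fy=k,interpolation=cv2.INTER_CUBIC)
    for i in range(0,w,10):
        cv2.putText(c,str(x0+i),(i*k,8),0,.3,(0,255,255));cv2.line(c,(i*k,10),(i*k,14),(0,255,255))
    for i in range(0,h,10):
        cv2.putText(c,str(y0+i),(0,i*k+3),0,.3,(0,255,255))
    cv2.imwrite("pics/"+name,c)
crop(t,345,165,70,60,10,"c_scoop_t.png")
crop(s,240,290,80,70,8,"c_scoop_s.png")
crop(t,215,130,65,120,5,"c_bin_t.png")
crop(s,190,155,140,80,5,"c_bin_s.png")
crop(t,100,160,90,90,6,"c_scale_t.png")
```

```text
(no output)
```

View pics/c_scoop_t.png

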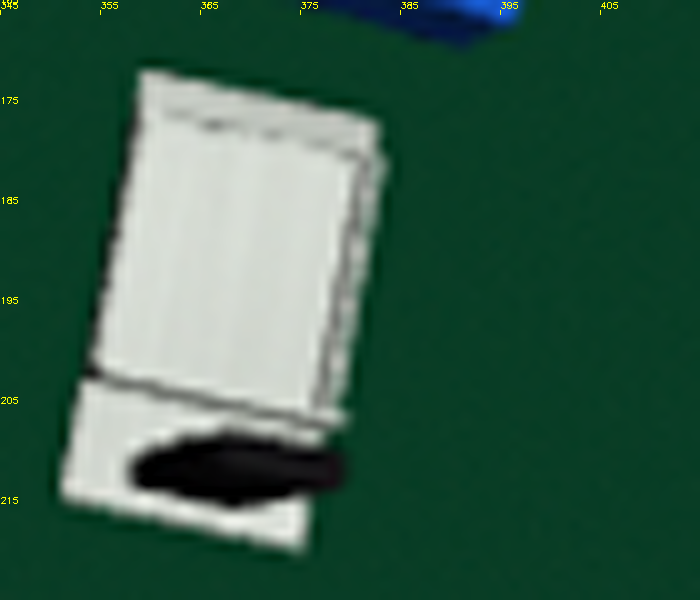

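View pics/c_scoop_s.png

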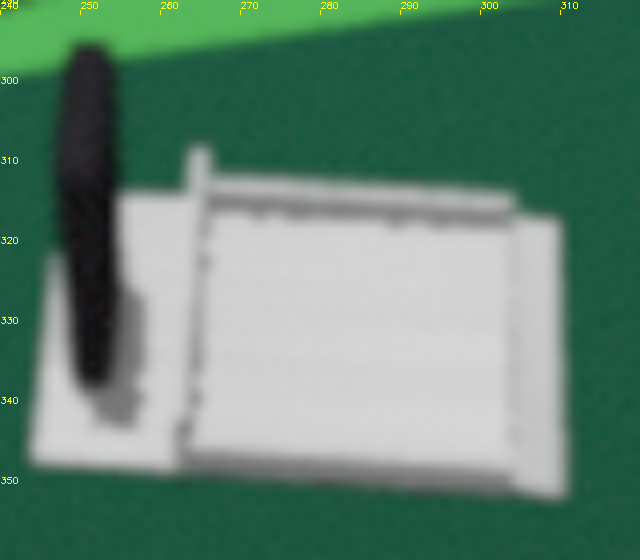

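View pics/c_bin_t.png

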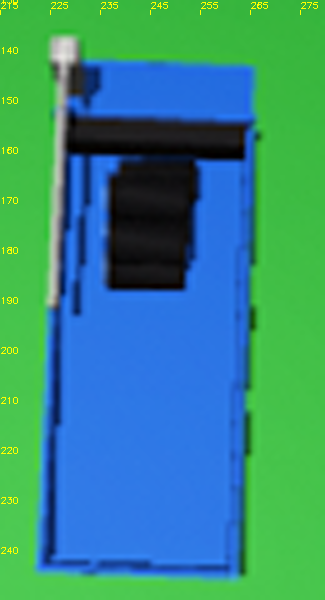

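View pics/c_bin_s.png

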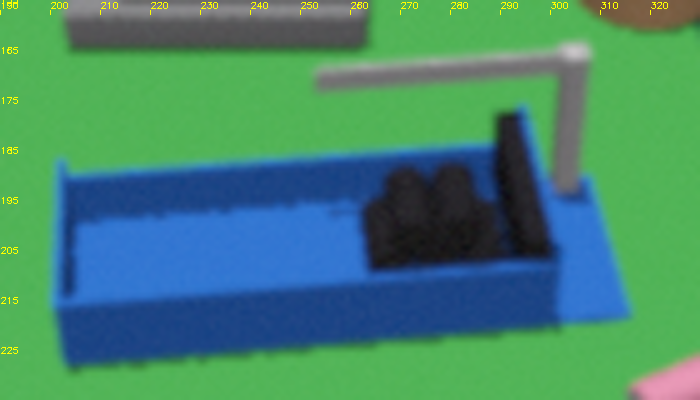

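View pics/c_scale_t.png

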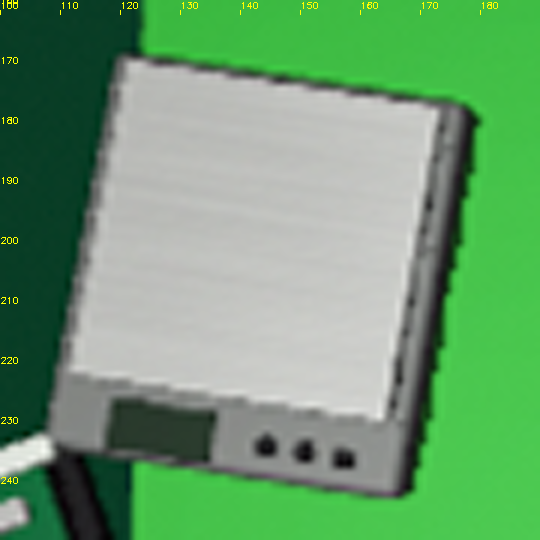

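```bash
cat > h.py <<'E'
import numpy as np
from scipy.optimize import least_squares
from workcell import arm
M={n:arm.camera_model(n) for n in("side","top")}
def proj(n,X):
    m=M[n];c=m["R"]@np.asarray(X,float)+m["t"];return np.array([m["fx"]*c[0]/c[2]+m["cx"],m["fy"]*c[1]/c[2]+m["cy"]])
def Rz(a):c,s=np.cos(a),np.sin(a);return np.array([[c,-s,0],[s,c,0],[0,0,1]])
def pose(p,l):return np.array([p[0],p[1],0])+Rz(p[2])@np.array(l,float)
def fit(obs,x0):
    f=lambda p:np.concatenate([proj(n,pose(p,l(p) if callable(l) else l))-np.array(u) for n,l,u in obs])
    r=least_squares(f,x0,loss="soft_l1");return r.x,f(r.x).reshape(-1,2)
def backproj(n,u,z):
    m=M[n];d=m["R"].T@np.array([(u[0]-m["cx"])/m["fx"],(u[1]-m["cy"])/m["fy"],1]);C=-m["R"].T@m["t"];return C+d*(z-C[2])/d[2]
E
python3 - <<'E'
from h import *
np.set_printoptions(precision=4,suppress=True)
T,S="top","side"
obs=[(T,(.115,.035,.001),(358.6,171.5)),(T,(.115,-.035,.001),(382.6,176.6)),
(T,lambda p:(p[3],.035,.002),(350.8,214.4)),(T,lambda p:(p[3],-.035,.002),(374.9,219.8)),
(S,(.115,.035,.001),(309.8,316.7)),(S,(.115,-.035,.001),(310.3,351.7)),(S,lambda p:(p[3],-.035,.002),(243.3,347.3)),
(S,(0,0,.105),(250.5,296.5))]
x,r=fit(obs,[.5,-.3,-.2,-.02]);print("scoop",x);print(r)
obs=[(T,lambda p:(-.15-p[3],.052+p[3],.045),(222.2,243.2)),(T,lambda p:(-.15-p[3],-.052-p[3],.045),(263.2,244.6)),
(T,(-.012,.05,.099),(225.1,190.6)),(S,(-.012,.051,.085),(252.8,172.6)),(S,(-.012,.051,.099),(252.8,168.6)),
(S,lambda p:(-.15-p[3],-.052-p[3],.045),(201,215.6)),(S,lambda p:(-.15-p[3],-.052-p[3],0),(203.6,228.2)),
(S,lambda p:(-.15-p[3],.052+p[3],.045),(202.2,186.2)),
(T,(.086,.052,.06),(228,160.6)),(T,(.086,-.052,.06),(263.2,161.2))]
x,r=fit(obs,[.5,0,0,.004]);print("bin",x);print(r)
obs=[(T,(.08,.075,.04),(119.6,168.8)),(T,(.08,-.075,.04),(172.9,177.1)),(T,(-.07,-.075,.04),(163.9,229.6)),(T,(-.07,.075,.04),(110.9,221.8))]
x,r=fit(obs,[.5,.3,0]);print("scale",x);print(r)
E
```

```text
scoop [ 0.5038 -0.3648 -0.2243 -0.0148]
[[-0.0674 -0.9792]
 [-0.5551 -1.1119]
 [-0.359  -0.431 ]
 [-0.6634 -0.7716]
 [-0.7729  0.9573]
 [-0.1788 -0.1605]
 [-0.6513 -0.1604]
 [-0.1811  6.1761]]
bin [ 0.5705 -0.0224 -0.0522  0.0025]
[[ 0.1133 -0.5848]
 [-1.4607 -0.5103]
 [-0.0196 -0.528 ]
 [-0.4859  0.3844]
 [-0.6272  0.2607]
 [-0.6902  0.2994]
 [-1.1368 -0.1208]
 [-0.9966  1.1621]
 [-1.2064 -3.9935]
 [ 0.8379 -3.1527]]
scale [ 0.5402  0.2653 -0.1581]
[[ 0.5493  0.2776]
 [-0.138  -0.419 ]
 [-0.0108  0.0313]
 [-0.3486  0.0869]]
```

Run:
```python
from h import *
np.set_printoptions(precision=4,suppress=True)
T,S="top","side"
obs=[(T,(.115,.035,.001),(358.6,171.5)),(T,(.115,-.035,.001),(382.6,176.6)),
(T,lambda p:(p[3],.035,.002),(350.8,214.4)),(T,lambda p:(p[3],-.035,.002),(374.9,219.8)),
(S,(.115,.035,.001),(309.8,316.7)),(S,(.115,-.035,.001),(310.3,351.7)),(S,lambda p:(p[3],-.035,.002),(243.3,347.3)),
(S,(0,0.018,.105),(250.5,295.5))]
x,r=fit(obs,[.5,-.3,-.2,-.02]);print("scoop",x);print(r)
obs=[(T,lambda p:(-.15-p[3],.052+p[3],.045),(222.2,243.2)),(T,lambda p:(-.15-p[3],-.052-p[3],.045),(263.2,244.6)),
(T,(-.012,.05,.099),(225.1,190.6)),(S,(-.012,.051,.085),(252.8,172.6)),(S,(-.012,.051,.099),(252.8,168.6)),
(S,lambda p:(-.15-p[3],-.052-p[3],.045),(201,215.6)),(S,lambda p:(-.15-p[3],-.052-p[3],0),(203.6,228.2)),
(S,lambda p:(-.15-p[3],.052+p[3],.045),(202.2,186.2)),
(T,(.086,.052,.013),(228,160.6)),(T,(.086,-.052,.013),(263.2,161.2))]
x,r=fit(obs,[.5,0,0,.004]);print("bin",x);print(r)
# draw overlays
import cv2
t=cv2.imread("pics/top0_raw.png")
print([backproj(T,u,.0) for u in((330+0,160),)])
```

```text
scoop [ 0.5029 -0.366  -0.2142 -0.0144]
[[-0.0299 -0.656 ]
 [-0.4742 -1.0232]
 [ 0.151  -0.1558]
 [-0.1093 -0.7366]
 [-1.2158  1.0586]
 [-0.2833 -0.0225]
 [-0.6182  0.6594]
 [ 0.2397 -0.8872]]
bin [ 0.5711 -0.0222 -0.0494  0.0028]
[[ 0.0522 -0.6317]
 [-1.267  -0.6597]
 [-0.0937 -0.7103]
 [-0.3138  0.3198]
 [-0.4534  0.1964]
 [-0.5219  0.434 ]
 [-0.9732  0.0141]
 [-0.9501  1.1167]
 [-0.4617 -1.2473]
 [ 0.2397 -0.5591]]
[array([ 0.6561, -0.2739,  0.    ])]
```

```bash
cat >> h.py <<'E'
from scipy.spatial.transform import Rotation as Ro
def delta(xyz,yaw,pr=True,st=None):
    "share units from current pose to world TCP xyz with tool y axis at world angle yaw (rad)"
    s=st or arm.get_state();R=Ro.from_rotvec(s["ee_rot"]).as_matrix()
    d=R.T@(np.array(xyz)-s["eef_pos"])/.1
    cur=np.arctan2(R[1,1],R[0,1]);dy=(yaw-cur+np.pi)%(2*np.pi)-np.pi
    o=np.array([*d,-np.degrees(dy)/60])
    if pr:print("t %.2f pos"%s["t"],s["eef_pos"].round(4),"yaw %.4f tilt %.4f open %.4f"%(cur,np.arccos(-R[2,2]),s["opening"]),"F",s["contact_force"].round(1),"-> tx,ty,tz,spin",o.round(4))
    return o
BIN=np.array([.5711,-.0222,-.0494]);SC=np.array([.5029,-.366,-.2142]);SCALE=np.array([.5402,.2653,-.1581])
def tgt(P,l):return pose(P,l)
E
python3 -c "
from h import *
delta((.5029,-.366,.2),-.2142)
print('bin grip -112,-47',tgt(BIN,(-.112,0,0)),tgt(BIN,(-.021,0,0)),tgt(BIN,(-.047,0.1,0)),tgt(SCALE,(-.041,0,0)))"
```

```text
t 0.10 pos [ 0.2223 -0.6369  0.2305] yaw -1.2350 tilt 0.0015 open 0.0852 F [ 0.5 -0.6  0.1] -> tx,ty,tz,spin [ 3.5421 -1.6328  0.3076 -0.9748]
bin grip -112,-47 [ 0.45923663 -0.01666945  0.        ] [ 0.55012562 -0.02116302  0.        ] [0.52909533 0.07999886 0.        ] [0.49971134 0.27175513 0.        ]
```

>>> jog_arm(increments=[{"tx": 0.4, "ty": -0.2, "spin": -0.13}, {"tx": 0.8, "ty": -0.4, "spin": -0.26}, {"tx": 1, "ty": -0.46, "spin": -0.4}, {"tx": 1, "ty": -0.46, "spin": -0.54}, {"tx": 1, "ty": -0.46, "spin": -0.68}, {"tx": 1, "ty": -0.46, "spin": -0.82}, {"tx": 1, "ty": -0.46, "spin": -0.975}], jaw=1)

```text
invalid input at $.increments[0]: expected keys tx, ty, tz, spin
```

```bash
python3 -c "
from h import *
delta((.5029,-.366,.18),-.2142)"
```

```text
t 0.10 pos [ 0.2223 -0.6369  0.2305] yaw -1.2350 tilt 0.0015 open 0.0852 F [ 0.5 -0.6  0.1] -> tx,ty,tz,spin [ 3.5422 -1.6325  0.5076 -0.9748]
```

>>> jog_arm(increments=[{"tx": 0.4, "ty": -0.2, "tz": 0, "spin": -0.13}, {"tx": 0.8, "ty": -0.4, "tz": 0, "spin": -0.26}, {"tx": 1, "ty": -0.46, "tz": 0, "spin": -0.4}, {"tx": 1, "ty": -0.46, "tz": 0, "spin": -0.54}, {"tx": 1, "ty": -0.46, "tz": 0, "spin": -0.68}, {"tx": 1, "ty": -0.46, "tz": 0, "spin": -0.82}, {"tx": 1, "ty": -0.46, "tz": 0, "spin": -0.975}], jaw=1)

```text
t: 0.8
eef_pos: [0.3016, -0.5607, 0.2309]
ee_rot: [-2.451, -1.963, -0.0]
contact_force: [-0.0, -0.2, -0.9]
opening: 0.0854
```

```bash
python3 -c "
from h import *
delta((.5029,-.366,.18),-.2142)"
```

```text
t 0.80 pos [ 0.3016 -0.5607  0.2309] yaw -0.2201 tilt 0.0009 open 0.0854 F [-0.  -0.2 -0.9] -> tx,ty,tz,spin [ 2.3389  1.5399  0.5091 -0.0056]
```

>>> jog_arm(increments=[{"tx": 0.35, "ty": 0.23, "tz": 0, "spin": 0}, {"tx": 0.7, "ty": 0.46, "tz": 0, "spin": 0}, {"tx": 1, "ty": 0.66, "tz": 0, "spin": 0}])

```text
t: 1.1
eef_pos: [0.3896, -0.4766, 0.231]
ee_rot: [-2.457, -1.956, -0.001]
contact_force: [0.8, 0.3, 0.3]
opening: 0.0853
```

>>> jog_arm(increments=[{"tx": 0.35, "ty": 0.23, "tz": 0.1, "spin": 0}, {"tx": 0.7, "ty": 0.46, "tz": 0.2, "spin": 0}, {"tx": 1, "ty": 0.66, "tz": 0.3, "spin": 0}, {"tx": 1, "ty": 0.66, "tz": 0.3, "spin": 0}, {"tx": 1, "ty": 0.66, "tz": 0.3, "spin": 0}])

```text
t: 1.6
eef_pos: [0.4756, -0.3947, 0.2007]
ee_rot: [-2.455, -1.958, 0.001]
contact_force: [-0.3, -0.5, -0.4]
opening: 0.0856
```

```bash
python3 -c "
from h import *
delta((.5029,-.366,.18),-.2142)"
```

```text
t 1.60 pos [ 0.4756 -0.3947  0.2007] yaw -0.2240 tilt 0.0013 open 0.0856 F [-0.3 -0.5 -0.4] -> tx,ty,tz,spin [ 0.3403  0.2032  0.207  -0.0094]
```

>>> jog_arm(increments=[{"tx": 0.2, "ty": 0.12, "tz": 0.2, "spin": 0}, {"tx": 0.34, "ty": 0.203, "tz": 0.4, "spin": -0.01}, {"tx": 0.34, "ty": 0.203, "tz": 0.7, "spin": -0.01}, {"tx": 0.34, "ty": 0.203, "tz": 0.7, "spin": -0.01}, {"tx": 0.34, "ty": 0.203, "tz": 0.7, "spin": -0.01}])

```text
t: 2.1
eef_pos: [0.5014, -0.3684, 0.1315]
ee_rot: [-2.449, -1.966, 0.002]
contact_force: [0.4, -0.5, 1.4]
opening: 0.0853
```

```bash
python3 -c "
from h import *
import cv2
delta((.5029,-.366,.063),-.2142)
f=arm.grab_frame('side')[:,:,::-1];cv2.imwrite('pics/s1.png',cv2.resize(f[230:384,180:384],(800,600),interpolation=cv2.INTER_CUBIC))
f=arm.grab_frame('top')[:,:,::-1];cv2.imwrite('pics/t1.png',cv2.resize(f[120:270,300:500],(800,600),interpolation=cv2.INTER_CUBIC))
"
```

```text
t 2.10 pos [ 0.5014 -0.3684  0.1315] yaw -0.2179 tilt 0.0014 open 0.0853 F [ 0.4 -0.5  1.4] -> tx,ty,tz,spin [ 0.0273  0.01    0.6855 -0.0036]
```

View pics/s1.png

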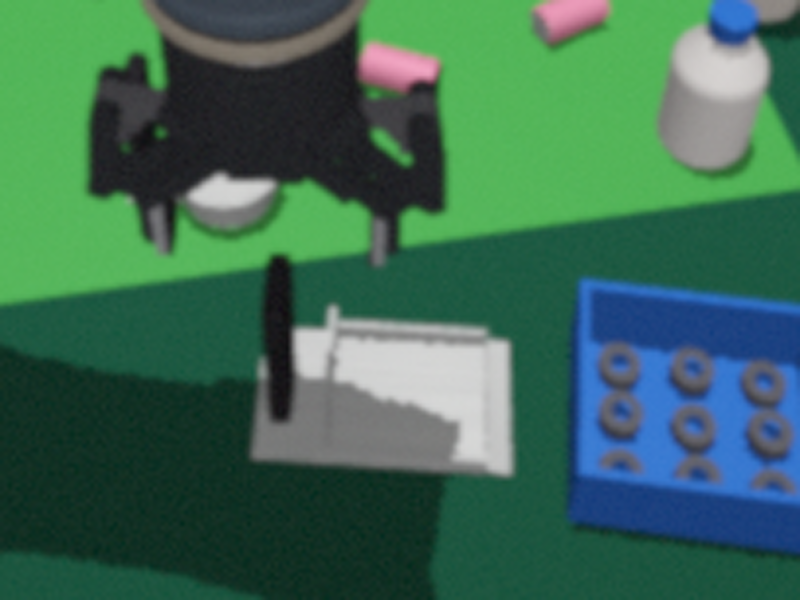

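View pics/t1.png

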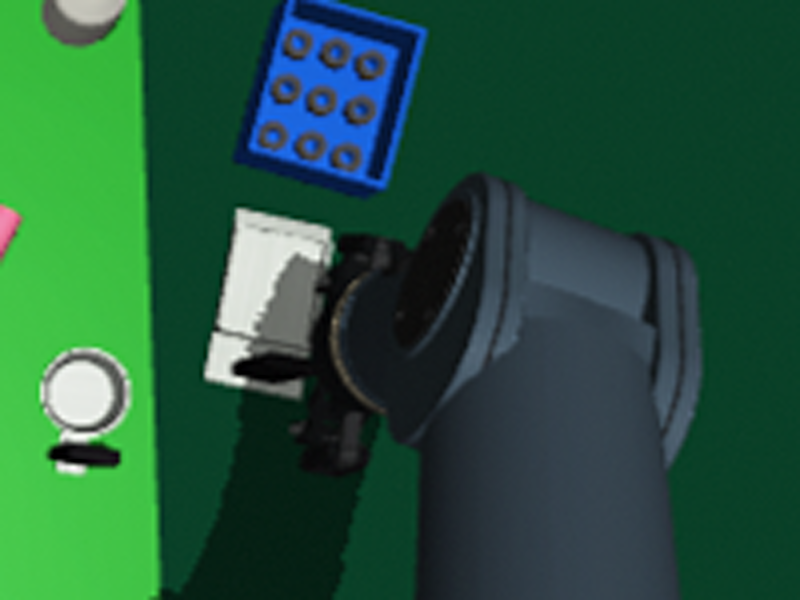

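The jaws straddle the flat scoop's grip: fingertips at (155,250) and (380,262), grip top at (278,258). The cup measure is off to the side. I'm going down and closing.

>>> jog_arm(increments=[{"tx": 0.03, "ty": 0.01, "tz": 0.25, "spin": 0}, {"tx": 0.03, "ty": 0.01, "tz": 0.5, "spin": 0}, {"tx": 0.03, "ty": 0.01, "tz": 0.68, "spin": 0}, {"tx": 0.03, "ty": 0.01, "tz": 0.68, "spin": 0}, {"tx": 0.03, "ty": 0.01, "tz": 0.68, "spin": 0}])

```text
t: 2.7
eef_pos: [0.5046, -0.3652, 0.0646]
ee_rot: [2.447, 1.968, 0.0]
contact_force: [0.4, 0.4, 0.0]
opening: 0.0852
```

>>> jog_arm(increments=[{"tx": 0, "ty": 0, "tz": 0, "spin": 0}, {"tx": 0, "ty": 0, "tz": 0, "spin": 0}, {"tx": 0, "ty": 0, "tz": 0, "spin": 0}, {"tx": 0, "ty": 0, "tz": 0, "spin": 0}, {"tx": 0, "ty": 0, "tz": 0, "spin": 0}, {"tx": 0, "ty": 0, "tz": 0, "spin": 0}, {"tx": 0, "ty": 0, "tz": 0, "spin": 0}, {"tx": 0, "ty": 0, "tz": 0, "spin": 0}], jaw=0, newtons=90)

```text
t: 3.5
eef_pos: [0.5044, -0.3645, 0.0636]
ee_rot: [2.447, 1.969, 0.0]
contact_force: [-1.3, 0.8, 5.7]
opening: 0.0109
```

```bash
python3 -c "
from h import *
import cv2
delta((.5029,-.366,.063),-.2142)
f=arm.grab_frame('side')[:,:,::-1];cv2.imwrite('pics/s2.png',cv2.resize(f[230:384,180:384],(800,600),interpolation=cv2.INTER_CUBIC))
"
```

```text
t 3.50 pos [ 0.5044 -0.3645  0.0636] yaw -0.2159 tilt 0.0006 open 0.0109 F [-1.3  0.8  5.7] -> tx,ty,tz,spin [-0.0181 -0.0117  0.0064 -0.0016]
```

View pics/s2.png

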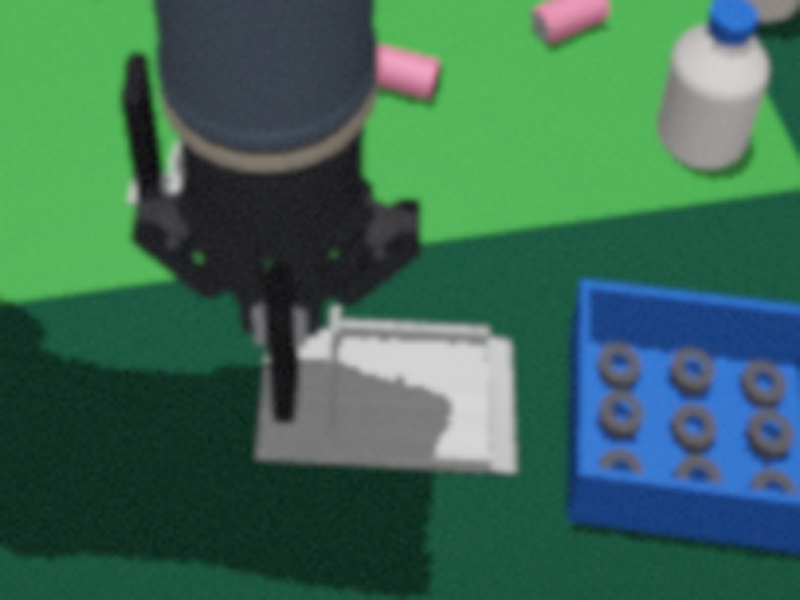

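>>> jog_arm(increments=[{"tx": 0, "ty": 0, "tz": -0.15, "spin": 0}, {"tx": 0, "ty": 0, "tz": -0.45, "spin": 0}, {"tx": 0, "ty": 0, "tz": -0.8, "spin": 0}, {"tx": 0, "ty": 0, "tz": -1, "spin": 0}, {"tx": 0, "ty": 0, "tz": -1, "spin": 0}])

```text
t: 4.05
eef_pos: [0.5055, -0.365, 0.1659]
ee_rot: [2.445, 1.966, 0.002]
contact_force: [-0.1, -0.0, -1.5]
opening: 0.011
```

```bash
python3 -c "
from h import *
p=tgt(BIN,(-.112,0,0));print(p);p[2]=.225
delta(p,-.0494)
"
```

```text
[ 0.45923663 -0.01666945  0.        ]
t 4.05 pos [ 0.5055 -0.365   0.1659] yaw -0.2159 tilt 0.0046 open 0.0110 F [-0.1 -0.  -1.5] -> tx,ty,tz,spin [ 3.3026 -1.1959 -0.6009 -0.159 ]
```

>>> jog_arm(increments=[{"tx": 0.05, "ty": 0, "tz": -0.3, "spin": -0.03}, {"tx": 0.3, "ty": -0.1, "tz": -0.6, "spin": -0.08}, {"tx": 0.65, "ty": -0.23, "tz": -0.6, "spin": -0.12}, {"tx": 1, "ty": -0.36, "tz": -0.6, "spin": -0.16}])

```text
t: 4.45
eef_pos: [0.4899, -0.2579, 0.2225]
ee_rot: [-2.273, -2.168, 0.0]
contact_force: [0.9, 0.2, -1.4]
opening: 0.0109
```

```bash
python3 -c "
from h import *
p=tgt(BIN,(-.112,0,0));print(p);p[2]=.225
delta(p,-.0494)
"
```

```text
[ 0.45923663 -0.01666945  0.        ]
t 4.45 pos [ 0.4899 -0.2579  0.2225] yaw -0.0474 tilt 0.0004 open 0.0109 F [ 0.9  0.2 -1.4] -> tx,ty,tz,spin [ 2.3954e+00 -4.2110e-01 -2.3700e-02  1.9000e-03]
```

>>> jog_arm(increments=[{"tx": 0.35, "ty": -0.06, "tz": 0, "spin": 0}, {"tx": 0.7, "ty": -0.12, "tz": 0, "spin": 0}, {"tx": 1, "ty": -0.18, "tz": 0, "spin": 0}])

```text
t: 4.75
eef_pos: [0.4763, -0.1562, 0.2219]
ee_rot: [-2.272, -2.167, 0.001]
contact_force: [0.3, 0.9, -1.0]
opening: 0.0108
```

>>> jog_arm(increments=[{"tx": 0.35, "ty": -0.06, "tz": 0, "spin": 0}, {"tx": 0.7, "ty": -0.12, "tz": 0, "spin": 0}, {"tx": 1, "ty": -0.18, "tz": 0, "spin": 0}])

```text
t: 5.05
eef_pos: [0.4631, -0.0556, 0.2221]
ee_rot: [-2.272, -2.167, 0.002]
contact_force: [0.8, -0.1, -1.6]
opening: 0.0112
```

>>> jog_arm(increments=[{"tx": 0.2, "ty": -0.03, "tz": 0, "spin": 0}, {"tx": 0.38, "ty": -0.06, "tz": 0, "spin": 0}, {"tx": 0.38, "ty": -0.06, "tz": 0, "spin": 0}, {"tx": 0.38, "ty": -0.06, "tz": 0, "spin": 0}])

```text
t: 5.45
eef_pos: [0.4595, -0.0194, 0.2224]
ee_rot: [-2.273, -2.167, 0.002]
contact_force: [-0.3, -0.5, -1.1]
opening: 0.0108
```

```bash
python3 -c "
from h import *
p=tgt(BIN,(-.112,0,0));print(p);p[2]=.13
delta(p,-.0494)
"
```

```text
[ 0.45923663 -0.01666945  0.        ]
t 5.45 pos [ 0.4595 -0.0194  0.2224] yaw -0.0474 tilt 0.0017 open 0.0108 F [-0.3 -0.5 -1.1] -> tx,ty,tz,spin [ 0.0272 -0.0022  0.9239  0.0019]
```

>>> jog_arm(increments=[{"tx": 0.03, "ty": 0, "tz": 0.35, "spin": 0}, {"tx": 0.03, "ty": 0, "tz": 0.7, "spin": 0}, {"tx": 0.03, "ty": 0, "tz": 0.92, "spin": 0}, {"tx": 0.03, "ty": 0, "tz": 0.92, "spin": 0}, {"tx": 0.03, "ty": 0, "tz": 0.92, "spin": 0}])

```text
t: 5.95
eef_pos: [0.4601, -0.0169, 0.1313]
ee_rot: [-2.275, -2.166, 0.001]
contact_force: [-0.1, 0.3, -1.2]
opening: 0.0108
```

```bash
python3 -c "
from h import *
import cv2
p=tgt(BIN,(-.112,0,0));p[2]=.0686
delta(p,-.0494)
f=arm.grab_frame('side')[:,:,::-1];cv2.imwrite('pics/s3r.png',f);cv2.imwrite('pics/s3.png',cv2.resize(f[140:240,180:340],(800,500),interpolation=cv2.INTER_CUBIC))
f=arm.grab_frame('top')[:,:,::-1];cv2.imwrite('pics/t3r.png',f);cv2.imwrite('pics/t3.png',cv2.resize(f[130:260,200:300],(462,600),interpolation=cv2.INTER_CUBIC))
"
```

```text
t 5.95 pos [ 0.4601 -0.0169  0.1313] yaw -0.0492 tilt 0.0012 open 0.0108 F [-0.1  0.3 -1.2] -> tx,ty,tz,spin [ 1.600e-03 -8.100e-03  6.267e-01  2.000e-04]
```

View pics/s3.png

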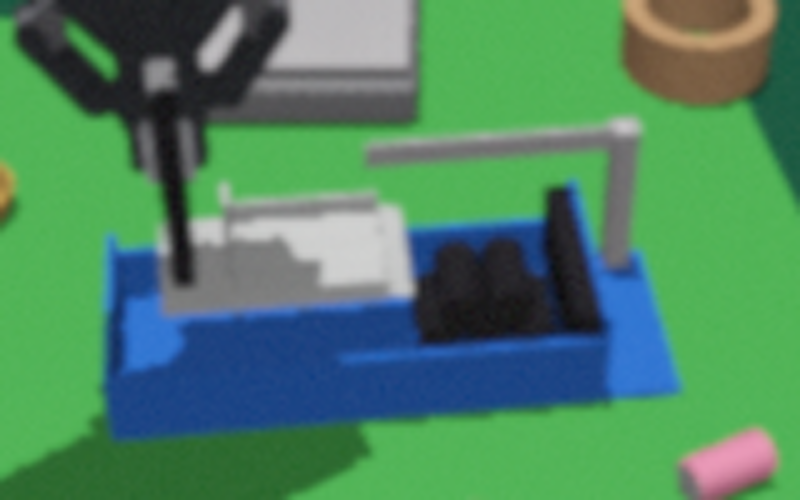

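View pics/t3.png

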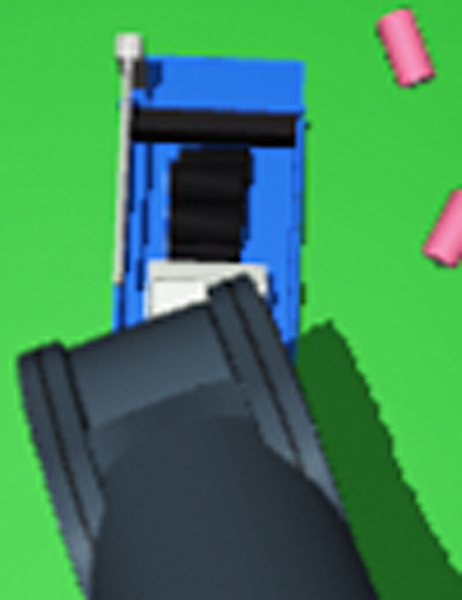

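```bash
python3 -c "
from h import *
np.set_printoptions(precision=4,suppress=True)
print(-M['top']['R'].T@M['top']['t'])
k=4.62
def cr(u):return (u-np.array([200,130]))*k+1.8
P=[.4601,-.0169,-.0492]
for y in(.035,-.035):
  q=pose(P,(.115,y,.069));print('tip',cr(proj('top',q)))
  q=pose(P,(.103,y,.071));print('lip in',cr(proj('top',q)))
inv=lambda c:np.array(c)/k-.4+[200,130]
for c in((148,262),(272,265)):
  w=backproj('top',inv(c),.069);print(Rz(.0494)@(w-[*BIN[:2],0]))
# caps: bottom near row end edges at z~.0165
for c in((168,262),(243,262)):
  w=backproj('top',inv(c),.017);print('cap',Rz(.0494)@(w-[*BIN[:2],0]))
for c in((170,205),(250,215)):
  w=backproj('top',inv(c),.047);print('capT',Rz(.0494)@(w-[*BIN[:2],0]))
"
```

```text
[ 0.4344 -0.042   1.2892]
tip [146.9955 258.2887]
lip in [146.0164 277.9743]
tip [264.5541 262.4402]
lip in [263.8984 282.1295]
[0.0017 0.0342 0.069 ]
[ 0.0025 -0.0396  0.069 ]
cap [0.008  0.0244 0.017 ]
cap [ 0.0096 -0.0221  0.017 ]
capT [0.0395 0.0233 0.047 ]
capT [ 0.0351 -0.0255  0.047 ]
```

>>> jog_arm(increments=[{"tx": 0.015, "ty": -0.04, "tz": 0, "spin": 0}, {"tx": 0.015, "ty": -0.04, "tz": 0.2, "spin": 0}, {"tx": 0.015, "ty": -0.04, "tz": 0.4, "spin": 0}, {"tx": 0.015, "ty": -0.04, "tz": 0.52, "spin": 0}, {"tx": 0.015, "ty": -0.04, "tz": 0.6, "spin": 0}, {"tx": 0.015, "ty": -0.04, "tz": 0.63, "spin": 0}, {"tx": 0.015, "ty": -0.04, "tz": 0.63, "spin": 0}, {"tx": 0.015, "ty": -0.04, "tz": 0.63, "spin": 0}])

```text
t: 6.85
eef_pos: [0.4566, -0.0145, 0.0689]
ee_rot: [2.274, 2.167, 0.001]
contact_force: [-0.0, 0.4, -1.4]
opening: 0.0111
```

```bash
python3 -c "
from h import *
import cv2
p=tgt(BIN,(-.023,0.001,0));p[2]=.068
delta(p,-.0494)
f=arm.grab_frame('side')[:,:,::-1];cv2.imwrite('pics/s4r.png',f);cv2.imwrite('pics/s4.png',cv2.resize(f[140:240,180:340],(800,500),interpolation=cv2.INTER_CUBIC))
"
```

```text
t 6.85 pos [ 0.4566 -0.0145  0.0689] yaw -0.0483 tilt 0.0010 open 0.0111 F [-0.   0.4 -1.4] -> tx,ty,tz,spin [-0.0117  0.9171  0.0099  0.0011]
```

View pics/s4.png

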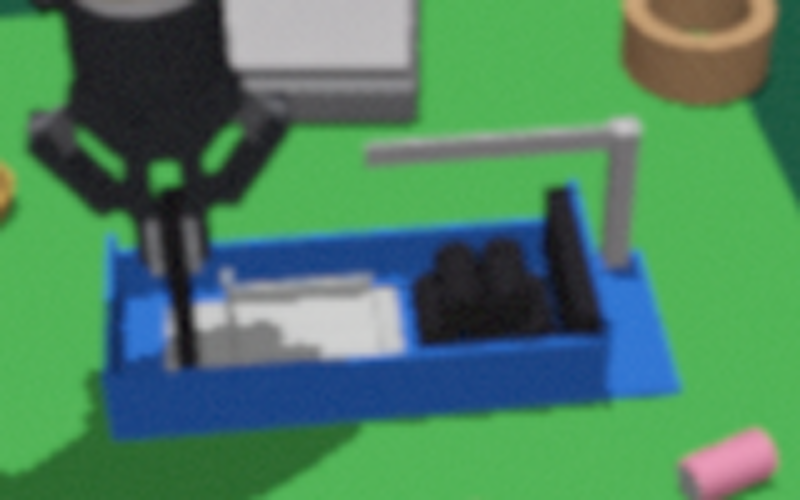

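>>> jog_arm(increments=[{"tx": 0, "ty": 0, "tz": 0.01, "spin": 0}, {"tx": 0, "ty": 0.02, "tz": 0.012, "spin": 0}, {"tx": 0, "ty": 0.05, "tz": 0.012, "spin": 0}, {"tx": 0, "ty": 0.08, "tz": 0.012, "spin": 0}, {"tx": 0, "ty": 0.11, "tz": 0.012, "spin": 0}, {"tx": 0, "ty": 0.14, "tz": 0.012, "spin": 0}, {"tx": 0, "ty": 0.17, "tz": 0.012, "spin": 0}, {"tx": 0, "ty": 0.2, "tz": 0.012, "spin": 0}, {"tx": 0, "ty": 0.23, "tz": 0.012, "spin": 0}, {"tx": 0, "ty": 0.26, "tz": 0.012, "spin": 0}])

```text
t: 7.9
eef_pos: [0.4811, -0.0159, 0.0676]
ee_rot: [-2.274, -2.167, 0.003]
contact_force: [-6.9, 0.8, 10.8]
opening: 0.0113
```

```bash
python3 -c "
from h import *
p=tgt(BIN,(-.023,0.001,0));p[2]=.068
delta(p,-.0494)
"
```

```text
t 7.90 pos [ 0.4811 -0.0159  0.0676] yaw -0.0483 tilt 0.0019 open 0.0113 F [-6.9  0.8 10.8] -> tx,ty,tz,spin [-0.0088  0.6723 -0.0054  0.001 ]
```

>>> jog_arm(increments=[{"tx": 0, "ty": 0.03, "tz": -0.003, "spin": 0}, {"tx": 0, "ty": 0.06, "tz": -0.004, "spin": 0}, {"tx": 0, "ty": 0.09, "tz": -0.004, "spin": 0}, {"tx": 0, "ty": 0.12, "tz": -0.004, "spin": 0}, {"tx": 0, "ty": 0.15, "tz": -0.004, "spin": 0}, {"tx": 0, "ty": 0.18, "tz": -0.004, "spin": 0}, {"tx": 0, "ty": 0.21, "tz": -0.004, "spin": 0}, {"tx": 0, "ty": 0.24, "tz": -0.004, "spin": 0}, {"tx": 0, "ty": 0.27, "tz": -0.004, "spin": 0}, {"tx": 0, "ty": 0.3, "tz": -0.004, "spin": 0}])

```text
t: 8.9
eef_pos: [0.5116, -0.0172, 0.0676]
ee_rot: [-2.274, -2.167, 0.002]
contact_force: [-6.8, 0.1, 7.2]
opening: 0.0112
```

```bash
python3 -c "
from h import *
import cv2
p=tgt(BIN,(-.023,0.001,0));p[2]=.068
delta(p,-.0494)
f=arm.grab_frame('side')[:,:,::-1];cv2.imwrite('pics/s5r.png',f);cv2.imwrite('pics/s5.png',cv2.resize(f[140:240,180:340],(800,500),interpolation=cv2.INTER_CUBIC))
"
```

```text
t 8.90 pos [ 0.5116 -0.0172  0.0676] yaw -0.0482 tilt 0.0013 open 0.0112 F [-6.8  0.1  7.2] -> tx,ty,tz,spin [-0.0105  0.3663 -0.0046  0.0011]
```

View pics/s5.png

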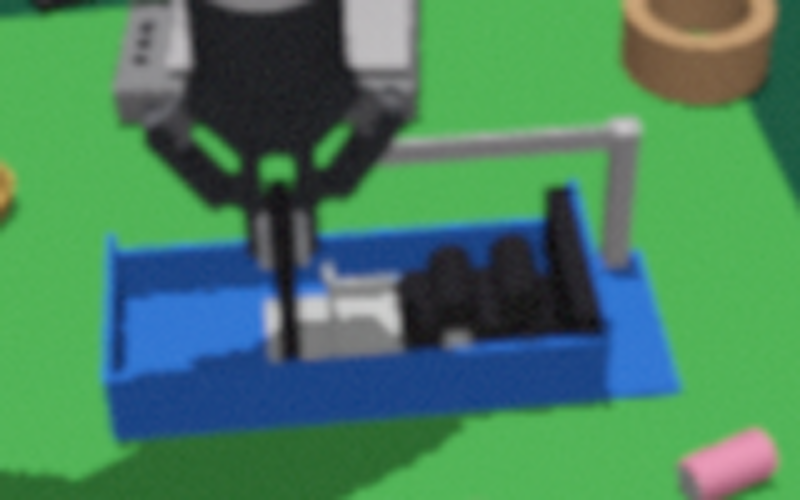

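>>> jog_arm(increments=[{"tx": 0, "ty": 0.03, "tz": -0.002, "spin": 0}, {"tx": 0, "ty": 0.06, "tz": -0.003, "spin": 0}, {"tx": 0, "ty": 0.09, "tz": -0.003, "spin": 0}, {"tx": 0, "ty": 0.12, "tz": -0.003, "spin": 0}, {"tx": 0, "ty": 0.15, "tz": -0.003, "spin": 0}, {"tx": 0, "ty": 0.18, "tz": -0.003, "spin": 0}, {"tx": 0, "ty": 0.21, "tz": -0.003, "spin": 0}, {"tx": 0, "ty": 0.24, "tz": -0.003, "spin": 0}, {"tx": 0, "ty": 0.27, "tz": -0.003, "spin": 0}, {"tx": 0, "ty": 0.3, "tz": -0.003, "spin": 0}])

```text
t: 9.95
eef_pos: [0.5423, -0.0187, 0.0677]
ee_rot: [-2.274, -2.167, 0.0]
contact_force: [-0.7, 0.7, -1.2]
opening: 0.0109
```

```bash
python3 -c "
from h import *
import cv2
p=tgt(BIN,(-.023,0.001,0));p[2]=.068
delta(p,-.0494)
f=arm.grab_frame('side')[:,:,::-1];cv2.imwrite('pics/s6r.png',f);cv2.imwrite('pics/s6.png',cv2.resize(f[140:240,180:340],(800,500),interpolation=cv2.INTER_CUBIC))
"
```

```text
t 9.95 pos [ 0.5423 -0.0187  0.0677] yaw -0.0483 tilt 0.0001 open 0.0109 F [-0.7  0.7 -1.2] -> tx,ty,tz,spin [-0.011   0.0589 -0.0026  0.0011]
```

View pics/s6.png

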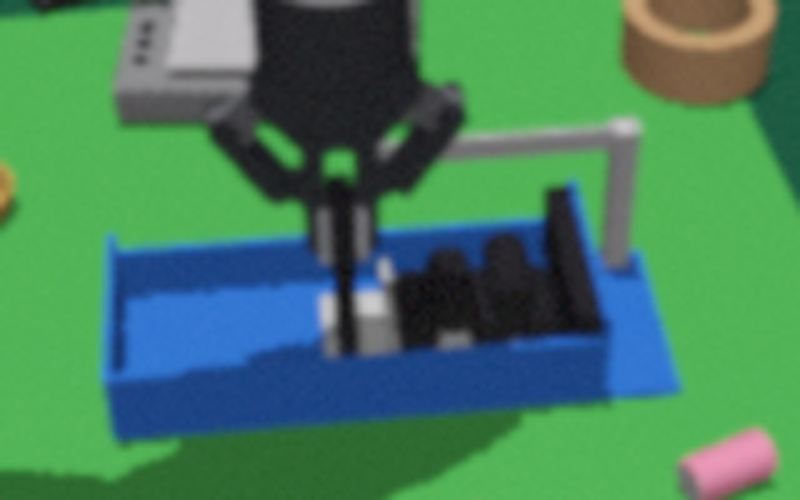

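>>> jog_arm(increments=[{"tx": 0, "ty": 0.02, "tz": 0.003, "spin": 0}, {"tx": 0, "ty": 0.04, "tz": 0.003, "spin": 0}, {"tx": 0, "ty": 0.06, "tz": 0.003, "spin": 0}, {"tx": 0, "ty": 0.075, "tz": 0.003, "spin": 0}, {"tx": 0, "ty": 0.09, "tz": 0.003, "spin": 0}, {"tx": 0, "ty": 0.09, "tz": 0.003, "spin": 0}, {"tx": 0, "ty": 0.09, "tz": 0.003, "spin": 0}])

```text
t: 10.7
eef_pos: [0.5514, -0.0191, 0.0676]
ee_rot: [2.274, 2.167, 0.001]
contact_force: [-2.5, -0.8, 4.2]
opening: 0.0109
```

```bash
python3 -c "
from h import *
import cv2
p=tgt(BIN,(-.023,0.001,0));p[2]=.068
delta(p,-.0494)
f=arm.grab_frame('side')[:,:,::-1];cv2.imwrite('pics/s7r.png',f);cv2.imwrite('pics/s7.png',cv2.resize(f[140:240,180:340],(800,500),interpolation=cv2.INTER_CUBIC))
f=arm.grab_frame('top')[:,:,::-1];cv2.imwrite('pics/t7.png',cv2.resize(f[130:260,200:300],(462,600),interpolation=cv2.INTER_CUBIC))
"
```

```text
t 10.70 pos [ 0.5514 -0.0191  0.0676] yaw -0.0483 tilt 0.0005 open 0.0109 F [-2.5 -0.8  4.2] -> tx,ty,tz,spin [-0.0109 -0.0314 -0.0037  0.001 ]
```

View pics/s7.png

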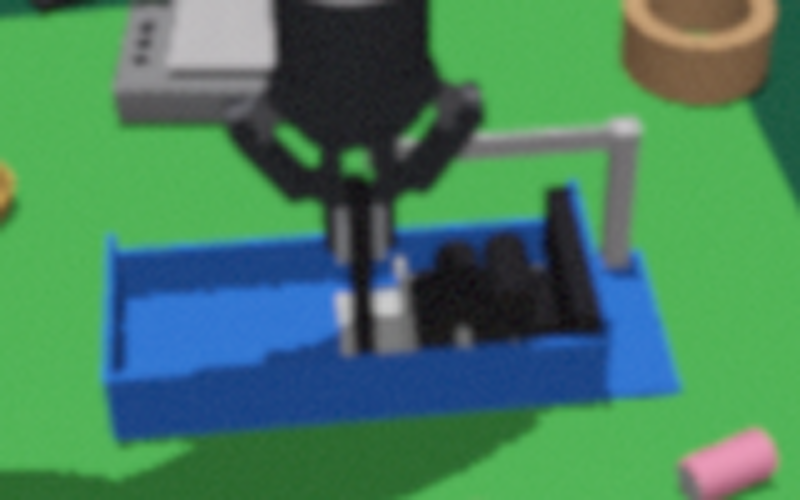

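View pics/t7.png

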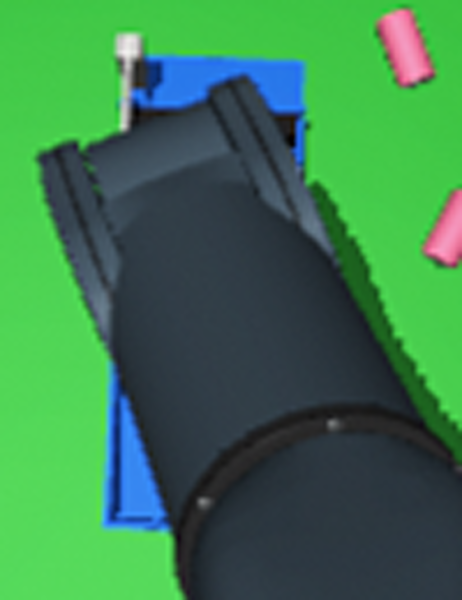

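>>> jog_arm(increments=[{"tx": 0, "ty": 0.01, "tz": 0, "spin": 0}, {"tx": 0, "ty": 0.02, "tz": 0, "spin": 0}, {"tx": 0, "ty": 0.025, "tz": 0, "spin": 0}, {"tx": 0, "ty": 0.025, "tz": 0, "spin": 0}])

```text
t: 11.2
eef_pos: [0.5532, -0.0192, 0.0676]
ee_rot: [-2.274, -2.167, 0.001]
contact_force: [-6.1, 0.6, 7.0]
opening: 0.0113
```

```bash
python3 -c "
from h import *
import cv2
p=tgt(BIN,(-.023,0.001,0));p[2]=.068
delta(p,-.0494)
f=arm.grab_frame('side')[:,:,::-1];cv2.imwrite('pics/s8.png',cv2.resize(f[170:220,250:310],(720,600),interpolation=cv2.INTER_CUBIC))
"
```

```text
t 11.20 pos [ 0.5532 -0.0192  0.0676] yaw -0.0482 tilt 0.0007 open 0.0113 F [-6.1  0.6  7. ] -> tx,ty,tz,spin [-0.0111 -0.0497 -0.0038  0.0011]
```

View pics/s8.png

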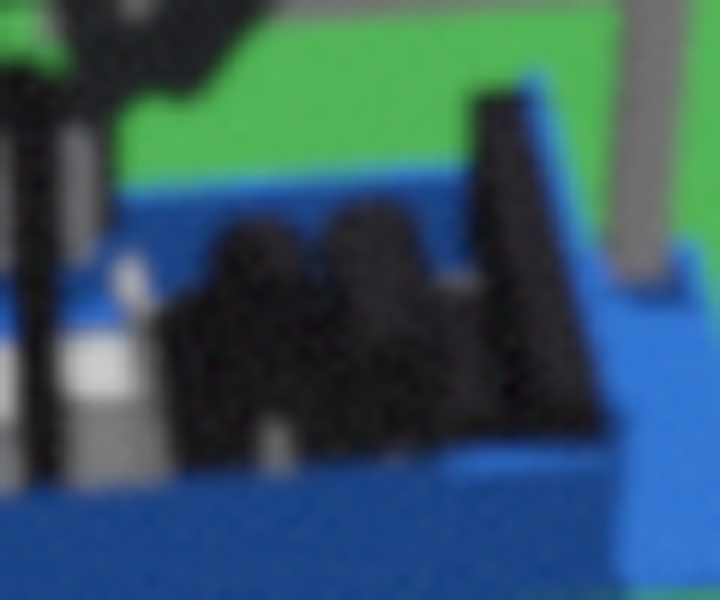

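>>> jog_arm(increments=[{"tx": 0, "ty": -0.02, "tz": -0.003, "spin": 0}, {"tx": 0, "ty": -0.05, "tz": -0.005, "spin": 0}, {"tx": 0, "ty": -0.08, "tz": -0.005, "spin": 0}, {"tx": 0, "ty": -0.11, "tz": -0.005, "spin": 0}, {"tx": 0, "ty": -0.14, "tz": -0.005, "spin": 0}, {"tx": 0, "ty": -0.17, "tz": -0.005, "spin": 0}, {"tx": 0, "ty": -0.2, "tz": -0.005, "spin": 0}, {"tx": 0, "ty": -0.23, "tz": -0.005, "spin": 0}, {"tx": 0, "ty": -0.25, "tz": -0.005, "spin": 0}, {"tx": 0, "ty": -0.26, "tz": -0.005, "spin": 0}])

```text
t: 12.25
eef_pos: [0.5274, -0.0179, 0.068]
ee_rot: [-2.274, -2.167, 0.0]
contact_force: [0.0, -0.3, -4.3]
opening: 0.011
```

```bash
python3 -c "
from h import *
import cv2
p=tgt(BIN,(-.047,0.001,0));p[2]=.046+.0636
delta(p,-.0494)
f=arm.grab_frame('side')[:,:,::-1];cv2.imwrite('pics/s9.png',cv2.resize(f[160:220,240:310],(700,600),interpolation=cv2.INTER_CUBIC))
"
```

```text
t 12.25 pos [ 0.5274 -0.0179  0.068 ] yaw -0.0482 tilt 0.0001 open 0.0110 F [ 0.  -0.3 -4.3] -> tx,ty,tz,spin [-0.011  -0.0316 -0.4158  0.0012]
```

View pics/s9.png

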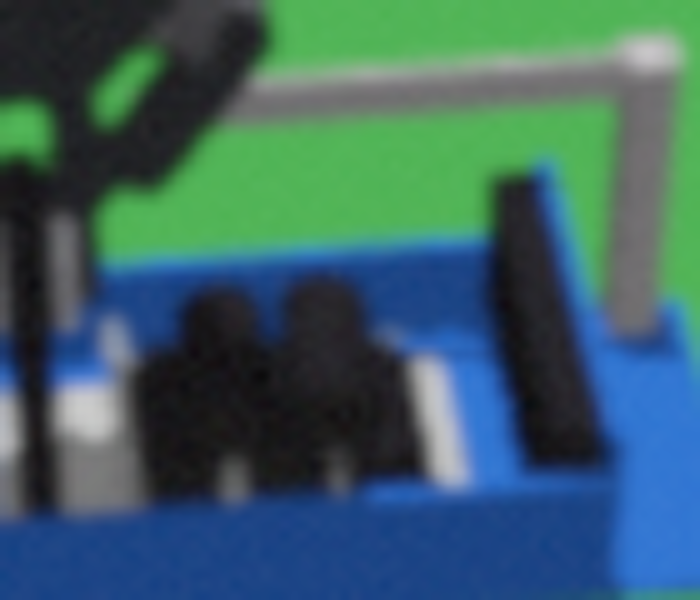

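>>> jog_arm(increments=[{"tx": 0, "ty": 0, "tz": -0.02, "spin": 0}, {"tx": 0, "ty": 0, "tz": -0.06, "spin": 0}, {"tx": 0, "ty": 0, "tz": -0.11, "spin": 0}, {"tx": 0, "ty": -0.01, "tz": -0.17, "spin": 0}, {"tx": 0, "ty": -0.02, "tz": -0.23, "spin": 0}, {"tx": 0, "ty": -0.03, "tz": -0.29, "spin": 0}, {"tx": 0, "ty": -0.03, "tz": -0.35, "spin": 0}, {"tx": 0, "ty": -0.03, "tz": -0.39, "spin": 0}, {"tx": 0, "ty": -0.03, "tz": -0.415, "spin": 0}, {"tx": 0, "ty": -0.03, "tz": -0.42, "spin": 0}])

```text
t: 13.3
eef_pos: [0.5248, -0.0178, 0.1103]
ee_rot: [2.274, 2.167, 0.001]
contact_force: [-0.6, 0.5, -2.7]
opening: 0.0111
```

>>> jog_arm(increments=[{"tx": 0, "ty": 0, "tz": 0, "spin": 0}, {"tx": 0, "ty": 0, "tz": 0, "spin": 0}, {"tx": 0, "ty": 0, "tz": 0, "spin": 0}])

```text
t: 13.6
eef_pos: [0.5245, -0.0178, 0.1098]
ee_rot: [-2.274, -2.167, 0.0]
contact_force: [-0.6, -0.7, -2.6]
opening: 0.0108
```

```bash
python3 -c "
from h import *
import cv2
p=tgt(BIN,(-.047,0.11,0));p[2]=.046+.0636
delta(p,-.0494)
f=arm.grab_frame('side')[:,:,::-1];cv2.imwrite('pics/s10.png',cv2.resize(f[140:220,220:310],(675,600),interpolation=cv2.INTER_CUBIC))
"
```

```text
t 13.60 pos [ 0.5245 -0.0178  0.1098] yaw -0.0482 tilt 0.0005 open 0.0108 F [-0.6 -0.7 -2.6] -> tx,ty,tz,spin [ 1.0792 -0.0014  0.0016  0.0011]
```

View pics/s10.png

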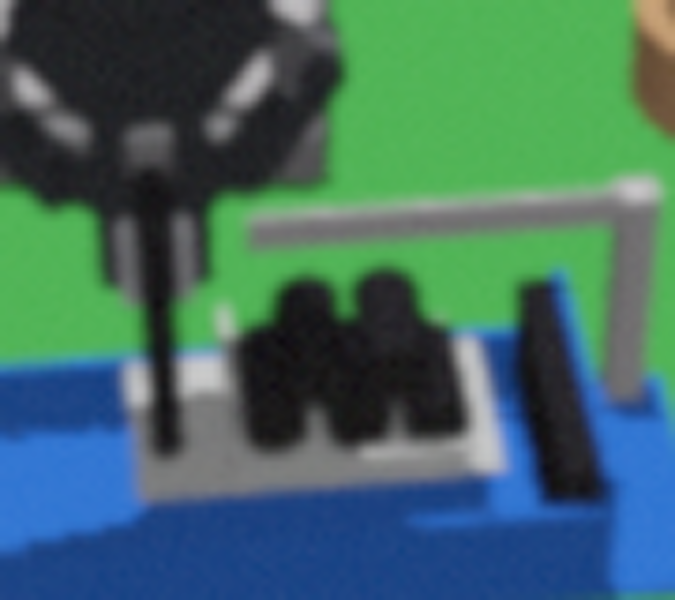

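>>> jog_arm(increments=[{"tx": 0.02, "ty": 0, "tz": 0, "spin": 0}, {"tx": 0.05, "ty": 0, "tz": 0, "spin": 0}, {"tx": 0.08, "ty": 0, "tz": 0, "spin": 0}, {"tx": 0.11, "ty": 0, "tz": 0, "spin": 0}, {"tx": 0.14, "ty": 0, "tz": 0, "spin": 0}, {"tx": 0.17, "ty": 0, "tz": 0, "spin": 0}, {"tx": 0.2, "ty": 0, "tz": 0, "spin": 0}, {"tx": 0.23, "ty": 0, "tz": 0, "spin": 0}, {"tx": 0.26, "ty": 0, "tz": 0, "spin": 0}, {"tx": 0.29, "ty": 0, "tz": 0, "spin": 0}])

```text
t: 14.65
eef_pos: [0.526, 0.0113, 0.11]
ee_rot: [-2.275, -2.167, 0.0]
contact_force: [-1.1, 0.3, -3.6]
opening: 0.0112
```

```bash
python3 -c "
from h import *
import cv2
p=tgt(BIN,(-.047,0.11,0));p[2]=.046+.0636
delta(p,-.0494)
f=arm.grab_frame('side')[:,:,::-1];cv2.imwrite('pics/s11.png',cv2.resize(f[140:220,220:310],(675,600),interpolation=cv2.INTER_CUBIC))
"
```

```text
t 14.65 pos [0.526  0.0113 0.11  ] yaw -0.0484 tilt 0.0002 open 0.0112 F [-1.1  0.3 -3.6] -> tx,ty,tz,spin [ 0.7877 -0.0019  0.0034  0.0009]
```

View pics/s11.png

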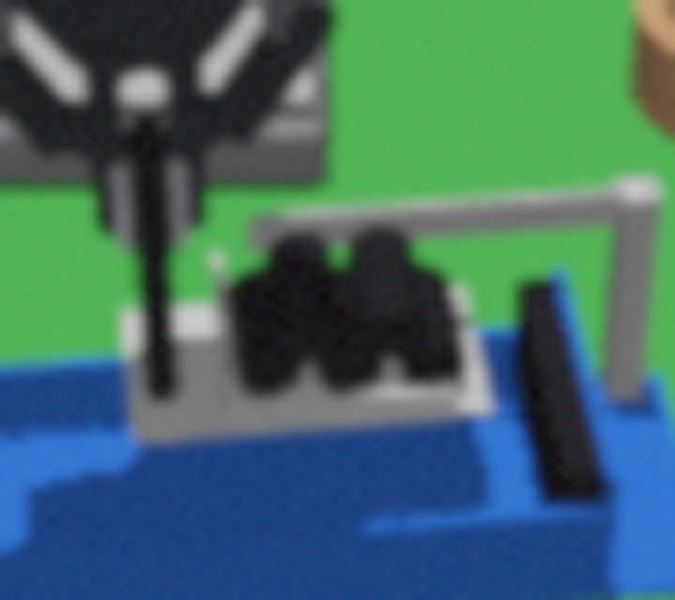

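The five caps are in the scoop and the top pair (300,240) and (380,240) is just reaching the bar at (260–600,215). The grip at (155,260) clears the bar's free end, so I'm carrying on slowly.

>>> jog_arm(increments=[{"tx": 0.03, "ty": 0, "tz": 0, "spin": 0}, {"tx": 0.06, "ty": 0, "tz": 0, "spin": 0}, {"tx": 0.09, "ty": 0, "tz": 0, "spin": 0}, {"tx": 0.12, "ty": 0, "tz": 0, "spin": 0}, {"tx": 0.15, "ty": 0, "tz": 0, "spin": 0}, {"tx": 0.18, "ty": 0, "tz": 0, "spin": 0}, {"tx": 0.21, "ty": 0, "tz": 0, "spin": 0}])

```text
t: 15.4
eef_pos: [0.5271, 0.0324, 0.11]
ee_rot: [-2.274, -2.167, -0.0]
contact_force: [-0.4, -0.3, -3.0]
opening: 0.0108
```

```bash
python3 -c "
from h import *
import cv2
p=tgt(BIN,(-.047,0.11,0));p[2]=.046+.0636
delta(p,-.0494)
f=arm.grab_frame('side')[:,:,::-1];cv2.imwrite('pics/s12.png',cv2.resize(f[140:220,220:310],(675,600),interpolation=cv2.INTER_CUBIC))
"
```

```text
t 15.40 pos [0.5271 0.0324 0.11  ] yaw -0.0481 tilt 0.0001 open 0.0108 F [-0.4 -0.3 -3. ] -> tx,ty,tz,spin [ 0.576  -0.0029  0.0041  0.0012]
```

View pics/s12.png

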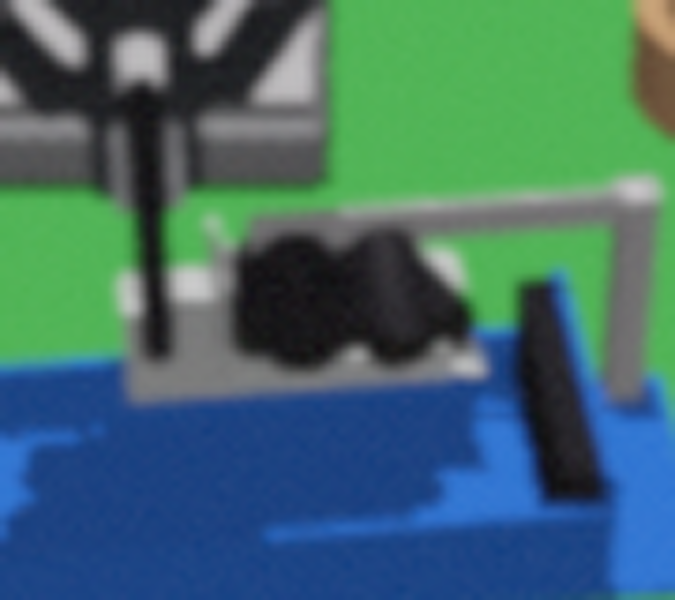

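The top caps stay at the bar while the scoop passes on beneath them. Continuing.

>>> jog_arm(increments=[{"tx": 0.03, "ty": 0, "tz": 0, "spin": 0}, {"tx": 0.06, "ty": 0, "tz": 0, "spin": 0}, {"tx": 0.09, "ty": 0, "tz": 0, "spin": 0}, {"tx": 0.12, "ty": 0, "tz": 0, "spin": 0}, {"tx": 0.15, "ty": 0, "tz": 0, "spin": 0}, {"tx": 0.18, "ty": 0, "tz": 0, "spin": 0}, {"tx": 0.21, "ty": 0, "tz": 0, "spin": 0}, {"tx": 0.24, "ty": 0, "tz": 0, "spin": 0}, {"tx": 0.27, "ty": 0, "tz": 0, "spin": 0}])

```text
t: 16.35
eef_pos: [0.5284, 0.0594, 0.11]
ee_rot: [2.274, 2.167, 0.0]
contact_force: [0.5, 0.1, -2.7]
opening: 0.0112
```

```bash
python3 -c "
from h import *
import cv2
p=tgt(BIN,(-.047,0.11,0));p[2]=.046+.0636
delta(p,-.0494)
f=arm.grab_frame('side')[:,:,::-1];cv2.imwrite('pics/s13.png',cv2.resize(f[140:220,220:310],(675,600),interpolation=cv2.INTER_CUBIC))
"
```

```text
t 16.35 pos [0.5284 0.0594 0.11  ] yaw -0.0483 tilt 0.0001 open 0.0112 F [ 0.5  0.1 -2.7] -> tx,ty,tz,spin [ 0.3065 -0.003   0.0042  0.0011]
```

View pics/s13.png

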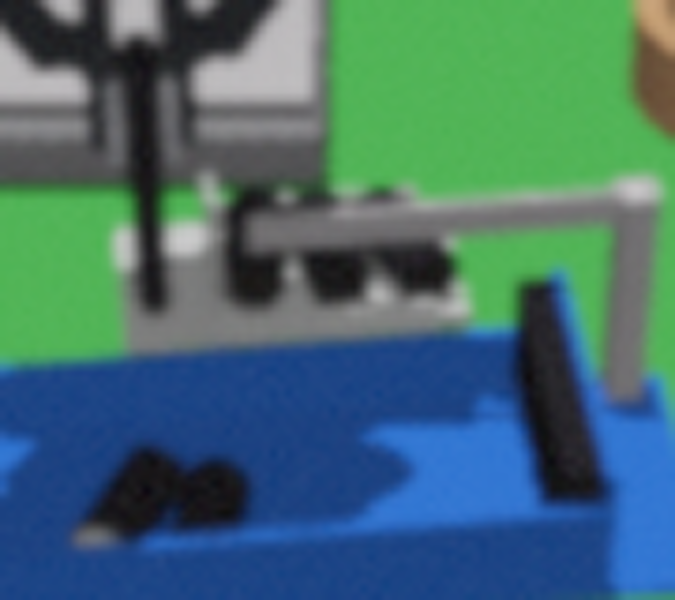

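>>> jog_arm(increments=[{"tx": 0.04, "ty": 0, "tz": 0, "spin": 0}, {"tx": 0.09, "ty": 0, "tz": 0, "spin": 0}, {"tx": 0.14, "ty": 0, "tz": 0, "spin": 0}, {"tx": 0.19, "ty": 0, "tz": 0, "spin": 0}, {"tx": 0.24, "ty": 0, "tz": 0, "spin": 0}, {"tx": 0.29, "ty": 0, "tz": 0, "spin": 0}, {"tx": 0.33, "ty": 0, "tz": -0.02, "spin": 0}, {"tx": 0.36, "ty": 0, "tz": -0.06, "spin": 0}, {"tx": 0.38, "ty": 0, "tz": -0.12, "spin": 0}, {"tx": 0.38, "ty": 0, "tz": -0.16, "spin": 0}])

```text
t: 17.4
eef_pos: [0.5304, 0.0974, 0.1268]
ee_rot: [2.274, 2.167, 0.001]
contact_force: [0.0, -0.4, -2.3]
opening: 0.0106
```

```bash
python3 -c "
from h import *
p=tgt(SCALE,(-.041,0.0,0));p[2]=.13
delta(p,-.1581)
"
```

```text
t 17.40 pos [0.5304 0.0974 0.1268] yaw -0.0480 tilt 0.0007 open 0.0106 F [ 0.  -0.4 -2.3] -> tx,ty,tz,spin [ 1.7265 -0.3906 -0.0319  0.1051]
```

>>> jog_arm(increments=[{"tx": 0.03, "ty": -0.01, "tz": -0.01, "spin": 0.005}, {"tx": 0.08, "ty": -0.02, "tz": -0.02, "spin": 0.015}, {"tx": 0.15, "ty": -0.03, "tz": -0.03, "spin": 0.025}, {"tx": 0.24, "ty": -0.05, "tz": -0.03, "spin": 0.037}, {"tx": 0.34, "ty": -0.08, "tz": -0.03, "spin": 0.049}, {"tx": 0.44, "ty": -0.1, "tz": -0.03, "spin": 0.061}, {"tx": 0.54, "ty": -0.12, "tz": -0.03, "spin": 0.073}, {"tx": 0.64, "ty": -0.14, "tz": -0.03, "spin": 0.085}, {"tx": 0.74, "ty": -0.17, "tz": -0.03, "spin": 0.097}, {"tx": 0.84, "ty": -0.19, "tz": -0.03, "spin": 0.105}])

```text
t: 18.4
eef_pos: [0.5149, 0.1828, 0.129]
ee_rot: [-2.391, -2.038, 0.0]
contact_force: [0.4, 0.5, -2.2]
opening: 0.0108
```

```bash
python3 -c "
from h import *
p=tgt(SCALE,(-.041,0.0,0));p[2]=.13
delta(p,-.1581)
"
```

```text
t 18.40 pos [0.5149 0.1828 0.129 ] yaw -0.1588 tilt 0.0002 open 0.0108 F [ 0.4  0.5 -2.2] -> tx,ty,tz,spin [ 8.539e-01 -2.911e-01 -1.020e-02 -7.000e-04]
```

>>> jog_arm(increments=[{"tx": 0.1, "ty": -0.03, "tz": 0, "spin": 0}, {"tx": 0.2, "ty": -0.07, "tz": 0, "spin": 0}, {"tx": 0.3, "ty": -0.1, "tz": 0, "spin": 0}, {"tx": 0.4, "ty": -0.14, "tz": 0, "spin": 0}, {"tx": 0.5, "ty": -0.17, "tz": 0, "spin": 0}, {"tx": 0.6, "ty": -0.2, "tz": 0, "spin": 0}, {"tx": 0.69, "ty": -0.23, "tz": 0, "spin": 0}, {"tx": 0.77, "ty": -0.26, "tz": 0, "spin": 0}, {"tx": 0.82, "ty": -0.28, "tz": 0, "spin": 0}, {"tx": 0.85, "ty": -0.29, "tz": 0, "spin": 0}])

```text
t: 19.4
eef_pos: [0.4998, 0.271, 0.129]
ee_rot: [-2.39, -2.039, -0.0]
contact_force: [-0.2, -0.5, -1.8]
opening: 0.0108
```

```bash
python3 -c "
from h import *
import cv2
p=tgt(SCALE,(-.041,0.0,0));p[2]=.1036
delta(p,-.1581)
f=arm.grab_frame('side')[:,:,::-1];cv2.imwrite('pics/s14.png',cv2.resize(f[100:240,180:340],(686,600),interpolation=cv2.INTER_CUBIC))
"
```

```text
t 19.40 pos [0.4998 0.271  0.129 ] yaw -0.1578 tilt 0.0001 open 0.0108 F [-0.2 -0.5 -1.8] -> tx,ty,tz,spin [ 7.700e-03 -2.500e-03  2.539e-01  2.000e-04]
```

View pics/s14.png

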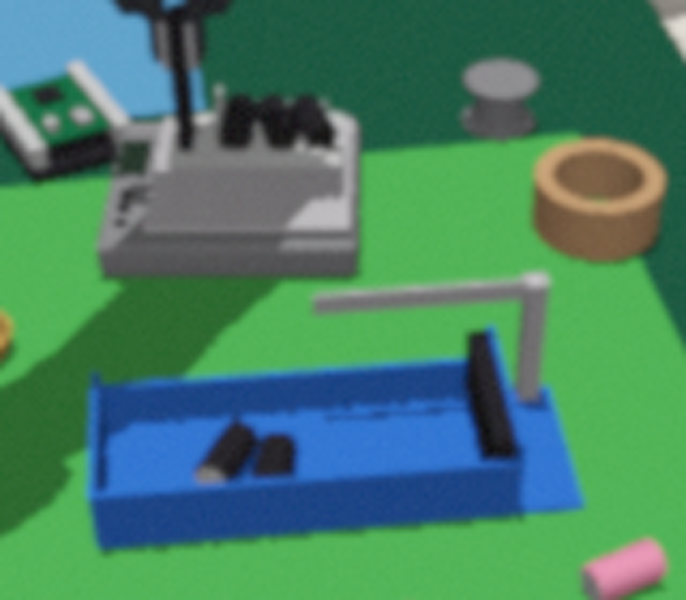

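>>> jog_arm(increments=[{"tx": 0, "ty": 0, "tz": 0.03, "spin": 0}, {"tx": 0, "ty": 0, "tz": 0.07, "spin": 0}, {"tx": 0, "ty": 0, "tz": 0.12, "spin": 0}, {"tx": 0, "ty": 0, "tz": 0.16, "spin": 0}, {"tx": 0, "ty": 0, "tz": 0.19, "spin": 0}, {"tx": 0, "ty": 0, "tz": 0.22, "spin": 0}, {"tx": 0, "ty": 0, "tz": 0.235, "spin": 0}, {"tx": 0, "ty": 0, "tz": 0.245, "spin": 0}, {"tx": 0, "ty": 0, "tz": 0.252, "spin": 0}, {"tx": 0, "ty": 0, "tz": 0.252, "spin": 0}])

```text
t: 20.45
eef_pos: [0.5001, 0.2704, 0.1038]
ee_rot: [2.39, 2.039, 0.0]
contact_force: [-0.2, -0.6, -2.5]
opening: 0.011
```

>>> jog_arm(increments=[{"tx": 0, "ty": 0, "tz": 0.004, "spin": 0}, {"tx": 0, "ty": 0, "tz": 0.007, "spin": 0}, {"tx": 0, "ty": 0, "tz": 0.007, "spin": 0}])

```text
t: 20.75
eef_pos: [0.5001, 0.2705, 0.1036]
ee_rot: [2.39, 2.039, 0.001]
contact_force: [-3.0, -1.0, 4.6]
opening: 0.0108
```

>>> jog_arm(increments=[{"tx": 0, "ty": 0, "tz": 0, "spin": 0}, {"tx": 0, "ty": 0, "tz": 0, "spin": 0}, {"tx": 0, "ty": 0, "tz": 0, "spin": 0}, {"tx": 0, "ty": 0, "tz": 0, "spin": 0}, {"tx": 0, "ty": 0, "tz": 0, "spin": 0}, {"tx": 0, "ty": 0, "tz": 0, "spin": 0}], jaw=1)

```text
t: 21.35
eef_pos: [0.5, 0.2704, 0.1031]
ee_rot: [-2.39, -2.039, -0.0]
contact_force: [-0.9, 0.3, -0.3]
opening: 0.0855
```

>>> jog_arm(increments=[{"tx": 0, "ty": 0, "tz": -0.1, "spin": 0}, {"tx": 0, "ty": 0, "tz": -0.3, "spin": 0}, {"tx": 0, "ty": 0, "tz": -0.6, "spin": 0}, {"tx": 0, "ty": 0, "tz": -0.95, "spin": 0}, {"tx": 0, "ty": 0, "tz": -1, "spin": 0}, {"tx": 0, "ty": 0, "tz": -1, "spin": 0}, {"tx": 0, "ty": 0, "tz": -1, "spin": 0}])

```text
t: 22.05
eef_pos: [0.4997, 0.27, 0.2027]
ee_rot: [2.39, 2.039, -0.001]
contact_force: [-0.1, -0.4, -0.7]
opening: 0.0854
```

```bash
python3 -c "
from h import *
import cv2
p=tgt(SCALE,(-.041,0.0,0));p[2]=.1036
delta(p,-.1581)
f=arm.grab_frame('side')[:,:,::-1];cv2.imwrite('pics/s15.png',cv2.resize(f[100:240,180:340],(686,600),interpolation=cv2.INTER_CUBIC))
f=arm.grab_frame('top')[:,:,::-1];cv2.imwrite('pics/t15.png',cv2.resize(f[130:260,90:270],(792,572),interpolation=cv2.INTER_CUBIC))
"
```

```text
t 22.05 pos [0.4997 0.27   0.2027] yaw -0.1583 tilt 0.0007 open 0.0854 F [-0.1 -0.4 -0.7] -> tx,ty,tz,spin [ 1.790e-02 -2.400e-03  9.908e-01 -2.000e-04]
```

View pics/s15.png

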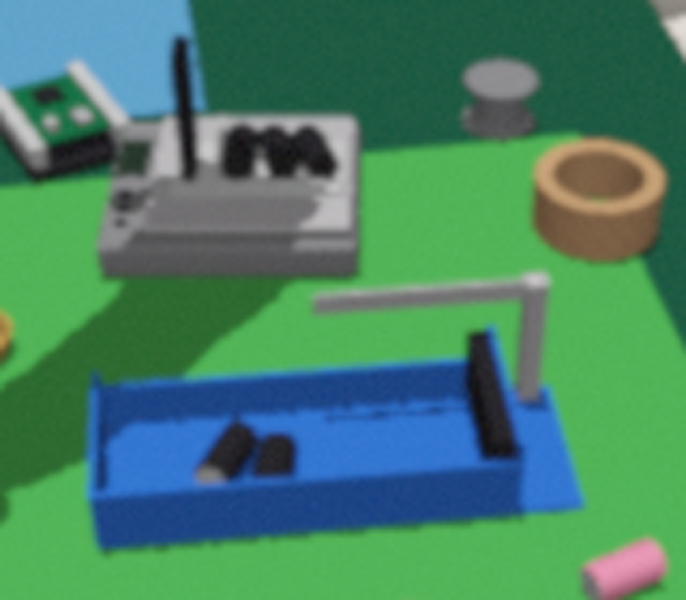

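View pics/t15.png

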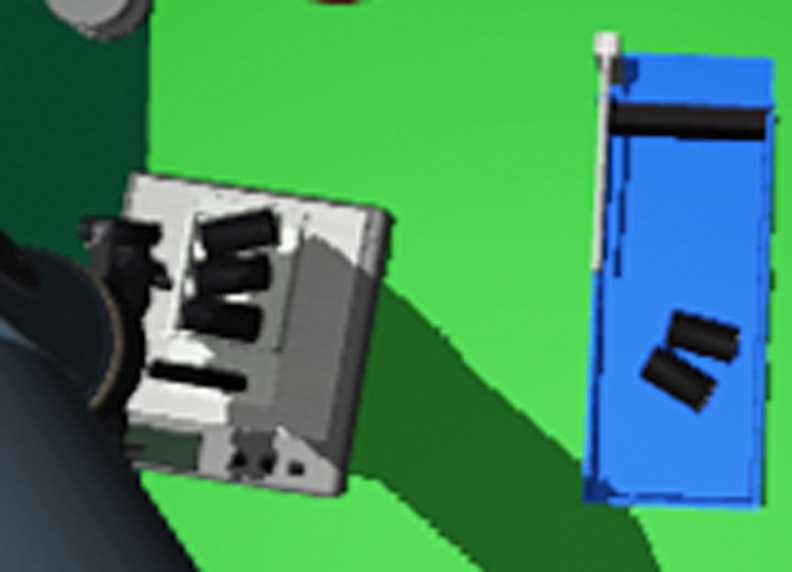

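The three caps lie in one layer in the scoop, at top-crop (238,232), (230,275) and (222,320). The scoop stands flat on the plate with its grip at (197,375). The two struck-off caps lie in the bin at (703,335) and (680,380), and the gripper is clear. Handing in.

```bash
python3 -c "
from workcell import arm
print(arm.get_state()['t'],arm.get_state()['qvel'].round(3));arm.job_done()"
```

```text
22.15 [ 0.     0.005 -0.    -0.002  0.     0.003  0.001]
the job is handed in; nothing more can be done
```

The job is handed in at about 22 s of the 54 s allowed; no verdict was reported.

- **Scoop and lift:** I gripped the flat scoop, not the cup measure. I pushed it along the bin floor under the buffer, drew back about 26 mm and lifted it with all five capacitors in it.
- **Strike-off:** I passed the scoop left under the bar with its underside about 46 mm above the bench. The two on top were pushed off and fell into the bin.
- **Placing:** I set the scoop down on the scale plate with light contact, let go and raised the gripper 100 mm clear.

**Last checks:**
- Both camera views show three capacitors in a single layer in the pan and two lying in the bin.
- The scoop stands flat on the plate, with its pan about 23 mm from the scale's middle by my estimate.
- The joints were practically still before I handed in.
- No check failed or disagreed. The contact force between capacitors and bar could not be measured; I only saw in the pictures that the bar pushed them off.

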